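Turn the reversible grill plate over and latch it

TASK

The table grill is set up with the smooth face of its plate upward, but the beef strips need the ribbed face: swing the latch clear of the plate, turn the plate over so that its ribbed face is up, lay it back flat and fully down in the grill, and swing the latch straight back over its front edge. Lower the plate, do not let it fall, and leave the pepper shaker and the spice jar standing where they are.

Things in the scene. Friction and masses are not known exactly. Their poses are not given: they have to be found in the camera images.
- grill: Table grill, a fixed low grey housing 184 mm (x) by 174 mm (y) on the worktop, knob and latch on its front (robot's side). Origin: centre of its underside; x points to its back, y to its left, z up. Round its recess runs a rim 8 mm thick, top at 60 mm; the rim is open over the middle 116 mm of the left and right ends, so that the plate's rod handle may stick out at either end.
- grill_seat (a point): Centre of the grill's recess, level with the seat on which the plate rests, 52 mm above the worktop; axes as the grill's. At the seat the recess is 168 mm (x) by 158 mm (y), so a seated plate has 4 mm of play all round; its 8 mm high walls slope, so that at the top it is 8 mm longer and wider.
- grill_plate: Loose reversible plate, dark metal, 160 (x) by 150 (y) by 14 mm, 0.5 to 0.75 kg. Origin: its very centre. +z face smooth, -z face with ten ribs. At the start it lies in the recess, smooth side up, axes along the grill's, its rod handle at the left (+y). Seated either way up its origin is 59 mm above the worktop, and the handle may be at the left or the right end.
- plate_bar (a point): Middle of the plate's grip bar, on its centre line; axes as the plate's. The handle is a loop of bright 8 mm round rod in the plate's middle plane: two legs 84 mm apart from the +y edge, and the bar along x, 130 mm from the plate's centre, 55 mm from its edge, straight for 60 mm. Seated it overhangs the grill's end in free air. In a light grip across the bar the plate swings about it by its own weight.
- latch (a joint): Angle of the flat steel latch bar (57 mm long from its pivot, 14 mm wide) on the front of the grill. 0: it points to the grill's back, its nose 22 mm over the plate's front edge and 2 mm above it. It grows as the bar swings to the left (counter-clockwise from above); from about 1.2 rad it is clear of the plate; stop at 1.65. It stays where it is left (friction, about 1 N at the post).
- latch_post (a point): The upright black round thumb post on the latch bar, 11 mm thick, 34 mm from the pivot, reaching from 73 to 102 mm above the worktop; this point is on its axis, 90 mm above the worktop.
- latch_pivot (a point): The latch's upright pivot axis, on the ear at the front of the grill, 115 mm in front of its centre; this point is at the top of the latch bar, 73 mm above the worktop. Axes as the grill's.
- shaker: Pepper shaker, glass with a metal cap, 44 mm wide, 90 mm high, loose, on the worktop to the left in front of the grill. Origin: centre of its underside. Leave it alone. Other things there: two gas cartridges 191 mm high behind the grill to the left, and a deli tub beside them.
- spice: Spice jar, 45 mm wide, 100 mm high, loose, on the worktop to the right of the grill. Origin: centre of its underside. Leave it alone. Behind it, right of the grill, stand a big roaster (fixed, 230 mm high) and further right, near the robot's start pose, a soup kettle (fixed, 310 mm high) with three deli cups before it: rise above them before moving across.

How it is judged:
On the way, in this order (a step that is already met when the one before it is completed fails the run):
1. the latch has been swung clear of the plate (value of joint latch above 1 rad), for 0.2 s.
2. the plate lies ribbed face up, flat and fully down in the recess of the grill (angle between grill_plate's own z axis and vertical above 3.1 rad and z of grill_plate in the frame of grill below 0.061 m and horizontal distance between grill_plate and grill below 0.009 m), for 0.2 s.
At the end, for the whole second after the job is handed in: The plate lies at rest with its ribbed face up, level (within 0.04 rad), down on the seat of the grill (within 2 mm) and inside the rim, and the latch nose is back over its front edge (latch at most 0.5 rad from straight) (all of step 2 and linear speed of grill_plate below 0.02 m/s and value of joint latch below 0.5 rad); the robot touches nothing.
It fails at once if the plate is dropped or falls over (moves faster than 0.9 m/s) (linear speed of grill_plate above 0.9 m/s).
It fails at once if the shaker or the spice jar is pushed more than 40 mm or knocked over (distance of any of shaker, spice from where it was at the start of the episode above 0.04 m or angle between any of shaker, spice's own z axis and vertical above 0.5 rad).
It also fails if it takes over 72 s, if anything falls off the work surface, if the arm or the gripper's body presses on something with over 40 N, if the wrist force passes 120 N, or if a joint passes its speed limit or range.

ROBOT

A 7-joint arm with a two-finger parallel gripper is mounted at the origin on a cart in front of the work surface, level with it; the furniture and walls round the work are solid. World frame = base frame: x ahead of the robot, y to its left, z up, the work surface at z = 0. Lengths are in m, angles in rad, forces in N, time in s.
With the tool pointing down it reaches from about 0.425 to 0.875 m from the base axis. Payload 4.7 kg.
Tool frame: the origin (TCP) lies at the very end of the fingers, on their centre line; the grasp point (between the pads) lies 19 mm behind it (manip.pinch_z is the distance from the TCP to the grasp point, in m); z points along the fingers, y is the line along which they close (so a half turn about z gives the same grasp; the last joint's range is limited). The gripper opens to 85 mm and grips with 20 to 120 N. Pads are 22 mm wide; open, the fingers measure 114 mm over their backs; the gripper's body (76 mm by 85 mm) begins 54 mm behind the grasp point. The pads swing forward as they close: fully open they stand 13 mm farther back than shut.
Start: joints at [-1.271, 0.321, -0.07, 1.45, 0.023, 1.371, -0.057], TCP at [0.183, 0.624, 0.231] pointing down, gripper open.
Joint ranges: [-2.86, 2.86], [-0.3, 2.09], [-1.38, 1.24], [0.06, 2.45], [-1.56, 4.7], [0.09, 2.05], [-2.69, 2.69]. Speed limits (rad/s): [2.57, 2.57, 3.14, 3.14, 3.14, 3.14, 3.14].

INTERFACE

Orientations are given as a 3x3 rotation matrix whose columns are the frame's x, y, z axes.
In Python, from station import manip gives the robot as it stands.
- The arm moves only by the shell command python3 -m crank 'ROWS' [FORCE]. ROWS is a JSON object of lists of equal length, an entry for each row: "fingers": the opening, from -1 (shut) to 1 (fully open), so that 0 is half open; "offset": the shift along the tool's x, y, z in mm, a list of three; "yaw": the turn about the tool's z in rad. A call has 1 to 10 rows; each row is the pose to reach, as a shift and turn from the pose commanded when the call began, along the tool's axes at that moment; what a row does not reach only later rows make up. A row lasts 1/10 s, in which the tool goes at most 50 mm and 8.59 degrees, less where a joint would pass 70% of its speed; a pose out of reach is approached as far as the arm can. A call with a gripper value outside its range is refused whole. The fingers move at their own pace and stop on an object; FORCE is the grip in N (left out, the last holds). Time passes only in rows, so rows that repeat a pose let the fingers close. It gives the time, the measured TCP pose, the force, the opening and the grip force at its end, in the units of the state.
- manip.get_obs(): the state, without advancing time (a new reading comes with each control period).
- manip.camera(name): name is "side" or "top"; returns a dict with "color" (480x640x3 uint8, blue, green, red), "range_z" (480x640 float32, m along the optical axis (not along the pixel's ray), 0 where there is no reading), "vertical_fov" (degrees; the focal length in pixels is half the picture's height over the tangent of half this angle, whatever the lens; pixels are square), "cx", "cy" (the principal point, pixels), "k1" (the pictures are not rectified: a ray, as slopes to the right and down, at radius r is drawn at 1 + k1 r^2 times it, then the intrinsics apply), "R" (3x3) and "t" (3): a world point X has camera coordinates R X + t. Camera axes: x right, y down, z forward; pixel columns grow to the right and rows downward; lengths in m; the calibration is good to about 2 mm. A picture is of the moment at which its call begins.
- manip.sign_off(): hands the job in; it is judged then, once.
Trained networks look in the newest picture that a camera, given by its name, has taken for a name from the list of things; names that differ only in an ending like _2 or _b are one class to them, and where a whole thing is asked for, a point or a joint stands for the part that bears it (a point fixed in the world has none). Each returns a list of dicts, best first, with "confidence" (0 to 1); they miss things now and then, are a little off and sometimes report something else, mostly with a low value. They report only what shows in the picture. A call takes as long as a camera call.
- manip.find_in(camera, thing): "xyz" ([x, y, z] in m, in world coordinates, good to about 4 mm: the middle of the surface that is visible of it).
- manip.silhouettes(camera, thing): "region" (480x640 bool, what is visible of it).
The state is a dict: "clock": time; "joint_positions": joint angles; "dq": joint speeds; "joint_efforts": joint torques, N m; "eef_pos": TCP position; "tcp_rot": TCP orientation; "ft_force": force on the tool from outside, world axes, zero at the start; "torque": the same for the moment, N m; "finger_gap": finger opening in m; "grip_force": force on a finger pad.
Only numpy, scipy, OpenCV 4.12 (cv2) and the standard library are available. Lean on these libraries where they do the work, as an engineer would, in place of code of your own. Each camera call takes 0.05 s, during which the arm holds its last target. There are 200 camera calls.

## Working session

There is one attempt and no reset: what is moved stays moved. The work goes in short steps, Python scripts to look and compute and a shell command to move; the robot and the scene stay as the last step left them, time stands still between calls to the robot, and variables do not carry over. Pictures are saved under pics/ and viewed, at most 13 in all, crops included, and the job is handed in when it is done.

```bash
ls; mkdir -p pics; cat > h.py <<'E'
import numpy as np, cv2
from station import manip
def cam(n):
    return manip.camera(n)
def pts(c):
    f=240/np.tan(np.radians(c["vertical_fov"])/2)
    v,u=np.mgrid[0:480,0:640]
    K=np.array([[f,0,c["cx"]],[0,f,c["cy"]],[0,0,1.]])
    n=cv2.undistortPoints(np.stack([u.ravel(),v.ravel()],1).astype(float)[:,None],K,np.array([c["k1"],0,0,0.]))[:,0]
    z=c["range_z"].ravel()
    P=np.c_[n*z[:,None],z]
    W=(P-np.array(c["t"]))@np.array(c["R"])
    W[z==0]=np.nan
    return W.reshape(480,640,3)
E
python3 - <<'E'
from h import *
o=manip.get_obs()
print({k:np.round(v,3).tolist() for k,v in o.items()})
ims=[]
for n in ["side","top"]:
    c=cam(n); print(n,np.round(-np.array(c["R"]).T@c["t"],3),np.round(c["R"],2).tolist(),c["k1"])
    for t in ["grill","grill_seat","grill_plate","plate_bar","latch","latch_post","latch_pivot","shaker","spice"]:
        try: print(t,[(np.round(d["xyz"],3).tolist(),round(d["confidence"],2)) for d in manip.find_in(n,t)[:2]])
        except Exception as e: print(t,e)
    cv2.imwrite(f"pics/{n}0.png",c["color"])
E
```

```text
pics
{'clock': 0.0, 'joint_positions': [-1.271, 0.322, -0.07, 1.452, 0.023, 1.371, -0.057], 'dq': [-0.001, -0.0, -0.001, 0.001, 0.002, -0.001, 0.001], 'joint_efforts': [-0.001, -49.357, -0.382, -31.434, 0.013, 0.011, 0.0], 'eef_pos': [0.183, 0.623, 0.23], 'tcp_rot': [[-0.959, 0.282, -0.0], [0.282, 0.959, -0.002], [-0.0, -0.002, -1.0]], 'ft_force': [0.182, -0.622, -0.372], 'torque': [0.042, -0.008, 0.029], 'grip_force': 0.0, 'finger_gap': 0.086}
side [ 0.505 -0.777  0.628] [[1.0, 0.03, 0.02], [0.03, -0.47, -0.88], [-0.02, 0.88, -0.47]] -0.07252093765338156
grill [([0.476, 0.204, 0.049], 0.76)]
grill_seat [([0.474, 0.206, 0.048], 0.75)]
grill_plate [([0.526, 0.25, 0.062], 0.71)]
plate_bar [([0.523, 0.252, 0.064], 0.68), ([0.423, 0.498, 0.044], 0.46)]
latch [([0.441, 0.292, 0.072], 0.61)]
latch_post [([0.444, 0.298, 0.075], 0.78)]
latch_pivot [([0.475, 0.2, 0.05], 0.98)]
shaker [([0.423, 0.5, 0.043], 0.58), ([0.476, 0.204, 0.046], 0.52)]
spice [([0.451, -0.038, 0.061], 0.68)]
top [0.292 0.238 0.917] [[-0.08, -1.0, 0.0], [-0.97, 0.08, -0.23], [0.23, -0.02, -0.97]] -0.06681336373515398
grill [([0.452, 0.282, 0.053], 0.81)]
grill_seat [([0.452, 0.288, 0.055], 0.62), ([0.432, 0.297, 0.073], 0.26)]
grill_plate []
plate_bar [([0.524, 0.27, 0.066], 0.67)]
latch [([0.432, 0.297, 0.07], 0.58)]
latch_post [([0.433, 0.298, 0.074], 0.86)]
latch_pivot [([0.454, 0.286, 0.056], 0.92)]
shaker [([0.417, 0.505, 0.078], 0.89)]
spice [([0.444, -0.016, 0.102], 0.65)]
```

View pics/side0.png

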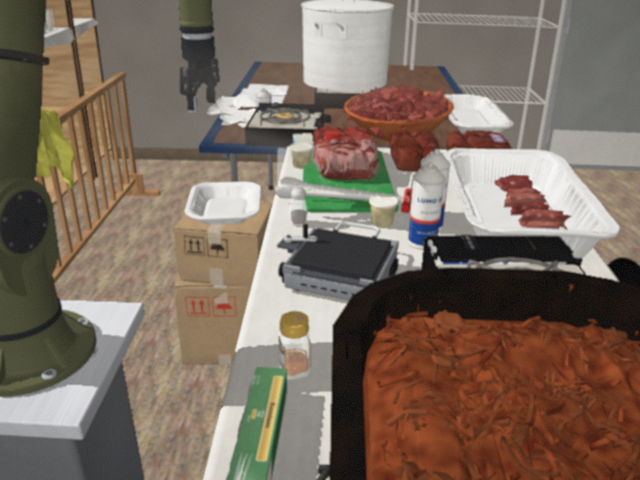

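View pics/top0.png

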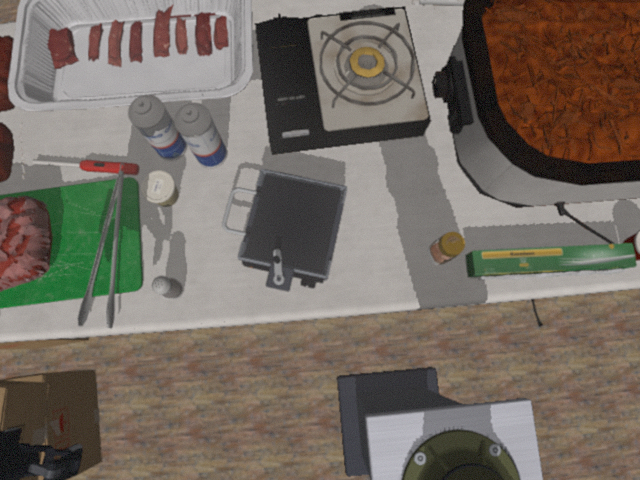

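```bash
cat > fit.py <<'E'
from h import *
c=cam("top"); W=pts(c)
for s in ["grill_plate","grill","latch_post","plate_bar"]:
    for d in manip.silhouettes("top",s)[:2]: 
        p=W[d["region"]]; print(s,round(d["confidence"],2),len(p),np.nanmedian(p,0).round(3), np.nanpercentile(p,[2,98],axis=0).round(3).tolist())
x,y,z=W[...,0],W[...,1],W[...,2]
near=(abs(x-.5)<.16)&(abs(y-.25)<.2)
def rect(m,n):
    m=cv2.morphologyEx(m.astype(np.uint8),cv2.MORPH_OPEN,np.ones((5,5)))
    k,l,st,_=cv2.connectedComponentsWithStats(m); b=1+np.argmax(st[1:,4])
    p=W[l==b][:,:2]; print(n,len(p),np.nanmedian(z[l==b]).round(4),[np.round(q,4) for q in cv2.minAreaRect(p.astype(np.float32))])
rect(near&(z>.061)&(z<.071),"plate")
rect(near&(z>.04)&(z<.071),"all>40")
m=(x>.3)&(x<.8)&(y>.1)&(y<.6)
for lo,hi in [(.08,.1),(.1,.3)]:
    k,l,st,ce=cv2.connectedComponentsWithStats((m&(z>lo)&(z<hi)).astype(np.uint8))
    for i in range(1,k):
        if st[i,4]>12: p=W[l==i]; print(lo,st[i,4],p.min(0).round(3),p.max(0).round(3))
cv2.imwrite("pics/c0.png",cv2.resize(c["color"][120:310,120:370],None,fx=3,fy=3,interpolation=cv2.INTER_CUBIC))
E
python3 fit.py
```

```text
grill_plate 0.87 6756 [0.519 0.268 0.067] [[0.435, 0.187, 0.061], [0.599, 0.386, 0.07]]
grill 0.98 3063 [0.451 0.283 0.056] [[0.397, 0.167, 0.002], [0.624, 0.367, 0.077]]
latch_post 0.65 280 [0.431 0.3   0.075] [[0.403, 0.293, 0.07], [0.465, 0.309, 0.104]]
plate_bar 0.58 6842 [0.519 0.268 0.067] [[0.435, 0.187, 0.059], [0.6, 0.385, 0.07]]
plate 6156 0.067 [array([0.5204, 0.2697]), array([0.1587, 0.1604]), np.float64(72.7576)]
all>40 8716 0.0663 [array([0.5047, 0.2705]), array([0.1735, 0.2315]), np.float64(72.7022)]
0.08 69 [0.774 0.1   0.08 ] [0.8   0.125 0.1  ]
0.08 1095 [0.687 0.1   0.08 ] [0.8   0.196 0.1  ]
0.08 2638 [0.68  0.182 0.08 ] [0.8   0.307 0.1  ]
0.08 19 [0.784 0.186 0.08 ] [0.8   0.197 0.084]
0.08 208 [0.74 0.1  0.08] [0.789 0.145 0.1  ]
0.08 654 [0.779 0.341 0.083] [0.8   0.52  0.094]
0.08 115 [0.784 0.561 0.081] [0.8   0.599 0.088]
0.08 167 [0.691 0.481 0.08 ] [0.729 0.534 0.1  ]
0.08 158 [0.667 0.397 0.08 ] [0.706 0.456 0.1  ]
0.08 13 [0.439 0.295 0.08 ] [0.445 0.305 0.098]
0.08 260 [0.402 0.496 0.08 ] [0.434 0.529 0.092]
0.1 364 [0.731 0.1   0.1  ] [0.8   0.186 0.11 ]
0.1 18 [0.755 0.245 0.1  ] [0.769 0.262 0.103]
0.1 2977 [0.665 0.397 0.1  ] [0.757 0.548 0.195]
0.1 17 [0.758 0.266 0.1  ] [0.769 0.279 0.103]
0.1 24 [0.747 0.225 0.1  ] [0.767 0.247 0.104]
0.1 18 [0.745 0.257 0.1  ] [0.755 0.276 0.102]
0.1 28 [0.439 0.295 0.1  ] [0.449 0.305 0.107]
```

View pics/c0.png

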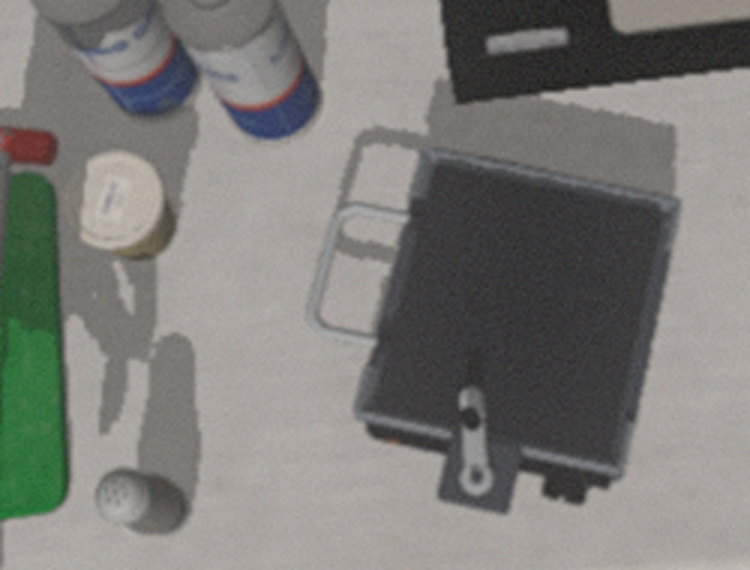

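```bash
cat > fit2.py <<'E'
from h import *
import sys
th=-.302; R=np.array([[np.cos(th),-np.sin(th)],[np.sin(th),np.cos(th)]]); c0=np.array([.5204,.2697])
for n in ["top","side"]:
    c=cam(n); W=pts(c); L=(W[...,:2]-c0)@R; z=W[...,2]; a,b=L[...,0],L[...,1]
    print(n)
    def ext(v,w,lo,hi,zl,zh):   # extents of v per bin of w
        r=[]
        for k in np.arange(lo,hi,.02):
            m=(w>k)&(w<k+.02)&(z>zl)&(z<zh)&(abs(v)<.16)
            if m.sum()>20: r.append(np.nanpercentile(v[m],[1,99]).round(4).tolist())
        return r
    print("plate y ext",ext(b,a,-.05,.07,.0635,.072)); print("plate x ext",ext(a,b,-.07,.07,.0635,.072))
    m=(b>.10)&(b<.16)&(abs(a)<.07)&(z>.045)&(z<.075); print("handle",m.sum(),np.nanpercentile(a[m],[2,50,98]).round(4),np.nanpercentile(b[m],[2,50,75,98]).round(4),np.nanmedian(z[m]).round(4))
    m=(b>.12)&(b<.145)&(abs(a)<.03)&(z>.045)&(z<.075); p=np.c_[a[m],b[m]]; print("bar",len(p),np.nanmedian(p,0),np.polyfit(p[:,0],p[:,1],1))
    m=(abs(b+.0-.01)<.06)&(a<-.06)&(a>-.11)&(z>.08)&(z<.12);p=np.c_[a[m],b[m],z[m]];print("post",len(p),p.mean(0),p.min(0),p.max(0))
    for zl,zh in [(.053,.063)]: print("housing y",ext(b,a,-.05,.07,zl,zh),"x",ext(a,b,-.07,.07,zl,zh))
E
python3 fit2.py
```

```text
top
plate y ext [[-0.0776, 0.117], [-0.0778, 0.1242], [-0.0779, 0.1234], [-0.0775, 0.1228], [-0.0777, 0.1155], [-0.0781, 0.0674]]
plate x ext [[-0.079, 0.0779], [-0.0791, 0.0774], [-0.1282, 0.0783], [-0.128, 0.0784], [-0.124, 0.078], [-0.0789, 0.158], [-0.0789, 0.1507], [-0.0684, 0.1472]]
handle 257 [-0.0447 -0.0009  0.0439] [0.1012 0.1214 0.1241 0.1276] 0.0631
bar 128 [-0.00032709  0.12334154] [0.00473159 0.12364163]
post 42 [-0.0827255   0.00566479  0.09868374] [-0.08686342  0.00105113  0.08008837] [-0.07741436  0.01115407  0.1058261 ]
housing y [[-0.0896, 0.1268], [-0.09, 0.1281], [-0.0887, 0.1277], [-0.0895, 0.128], [-0.089, 0.1262], [-0.09, 0.0823]] x [[-0.0911, 0.0931], [-0.0912, 0.0935], [-0.1308, 0.0932], [-0.1303, 0.0938], [-0.1262, 0.0935], [-0.0909, 0.1588], [-0.0909, 0.1539], [-0.0902, 0.1453]]
side
plate y ext [[-0.0804, 0.0776], [-0.0815, 0.0694], [-0.0823, 0.0691], [-0.0816, 0.0661], [-0.0823, 0.1005], [-0.0816, 0.0675]]
plate x ext [[-0.0758, 0.0806], [-0.0761, 0.0808], [-0.1212, 0.081], [-0.1128, 0.0805], [-0.0705, 0.0819], [-0.0749, 0.1103], [-0.0761, 0.1537]]
handle 162 [-0.0401  0.0005  0.0469] [0.1029 0.1207 0.123  0.1269] 0.0613
bar 79 [-0.00207753  0.12226931] [0.01083572 0.12285667]
post 57 [-0.0780417   0.00233792  0.09260183] [-0.08316928 -0.00322701  0.08038667] [-0.07356638  0.01125503  0.10283017]
housing y [[-0.092, 0.1231], [-0.0883, 0.125], [-0.0833, 0.127], [-0.0897, 0.1269], [-0.0908, 0.1248], [-0.0934, 0.0798]] x [[-0.0894, 0.0957], [-0.1186, 0.0956], [-0.1262, 0.0959], [-0.1274, 0.0958], [-0.0852, 0.0953], [-0.0859, 0.1597], [-0.0894, 0.1549], [-0.0862, 0.1476]]
```

```bash
cat > go.py <<'E'
# print TCP in grill frame; offsets (mm, current tool axes) to grill-frame targets given as x,y,z,yaw
from h import *
import sys
th=-.302; C=np.array([.5205,.265,0]); G=np.array([[np.cos(th),-np.sin(th),0],[np.sin(th),np.cos(th),0],[0,0,1]])
def show(*T):
    o=manip.get_obs(); R=np.array(o["tcp_rot"]); p=np.array(o["eef_pos"])
    g=G.T@(p-C); Rl=G.T@R; w=np.arctan2(-Rl[0,1],Rl[1,1])
    print("t",round(o["clock"],2),"G mm",(g*1e3).round(1),"yaw ccw",round(w,3),"F",np.round(o["ft_force"],1),"gap",round(o["finger_gap"],4),"gf",round(o["grip_force"],1),"q",np.round(o["joint_positions"],2).tolist())
    for t in T:
        print(t,"->",(1e3*R.T@(C+G@np.array(t[:3])-p)).round(1).tolist(),"yaw",round(w-(t[3] if len(t)>3 else 0),3))
if __name__=="__main__": show(*[eval(a) for a in sys.argv[1:]])
E
python3 go.py "(-.082,.0085,.2,.2)" "(-.082,.0085,.12,.2)" "(-.082,.0085,.08,.2)"
```

```text
t 1.35 G mm [-428.7  242.1  231.4] yaw ccw 0.016 F [-0.5 -0.1 -0.3] gap 0.0853 gf 0.0 q [-1.27, 0.32, -0.07, 1.45, 0.02, 1.37, -0.06]
(-0.082, 0.0085, 0.2, 0.2) -> [-342.8, -239.2, 31.4] yaw -0.184
(-0.082, 0.0085, 0.12, 0.2) -> [-342.8, -239.2, 111.4] yaw -0.184
(-0.082, 0.0085, 0.08, 0.2) -> [-342.8, -239.2, 151.4] yaw -0.184
```

```bash
python3 -m crank '{"fingers":[0,0,0,0,0,0,0,0,0,0],"offset":[[-38,-27,0],[-76,-54,0],[-114,-81,0],[-152,-108,0],[-190,-135,10],[-228,-162,15],[-266,-189,20],[-304,-214,25],[-343,-239,31],[-343,-239,31]],"yaw":[-0.02,-0.04,-0.06,-0.08,-0.1,-0.12,-0.14,-0.16,-0.18,-0.18]}' 20; python3 go.py "(-.082,.0085,.12,.2)" "(-.082,.0085,.083,.2)"
```

```text
clock: 2.35
eef_pos: [0.4497, 0.2902, 0.1999]
tcp_rot: [[-0.993, 0.117, 0.002], [0.117, 0.993, -0.003], [-0.002, -0.003, -1.0]]
ft_force: [0.3, -0.2, 0.0]
finger_gap: 0.0424
grip_force: 0.0
t 2.35 G mm [-75.1   3.  199.9] yaw ccw 0.185 F [ 0.3 -0.2  0. ] gap 0.0424 gf 0.0 q [-0.81, 0.09, 0.2, 1.79, -0.02, 1.26, 0.84]
(-0.082, 0.0085, 0.12, 0.2) -> [5.9, 6.9, 79.9] yaw -0.015
(-0.082, 0.0085, 0.083, 0.2) -> [6.0, 7.0, 116.9] yaw -0.015
```

```bash
python3 -m crank '{"fingers":[0,0,0,0,0,0,0],"offset":[[0,0,0],[0,0,0],[0,0,30],[0,0,60],[0,0,90],[0,0,117],[0,0,117]],"yaw":[0,0,0,0,0,0,0]}' 20; python3 - <<'E'
from h import *
from go import show
show()
c=cam("top"); cv2.imwrite("pics/t1.png",cv2.resize(c["color"][150:350,180:380],None,fx=3,fy=3))
E
```

```text
clock: 3.05
eef_pos: [0.4413, 0.2976, 0.0798]
tcp_rot: [[-0.995, 0.102, -0.006], [0.102, 0.995, -0.004], [0.006, -0.005, -1.0]]
ft_force: [0.9, -0.7, 0.0]
finger_gap: 0.0426
grip_force: 0.0
t 3.05 G mm [-85.3   7.5  79.8] yaw ccw 0.2 F [ 0.9 -0.7  0. ] gap 0.0426 gf 0.0 q [-0.81, 0.21, 0.19, 1.92, -0.04, 1.03, 0.86]
```

View pics/t1.png

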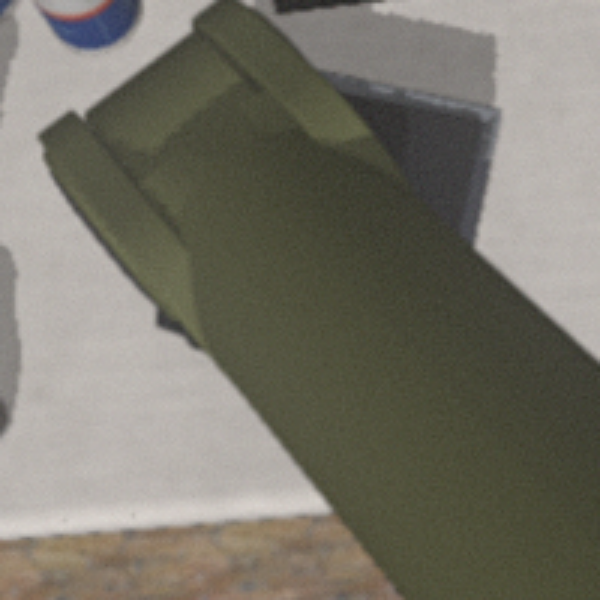

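```bash
python3 -m crank '{"fingers":[-1,-1,-1,-1,-1,-1],"offset":[[0,0,-2],[0,0,-2],[0,0,-2],[0,0,-2],[0,0,-2],[0,0,-2]],"yaw":[0,0,0,0,0,0]}' 20; python3 go.py
```

```text
clock: 3.7
eef_pos: [0.4462, 0.299, 0.0874]
tcp_rot: [[-0.994, 0.105, 0.003], [0.105, 0.994, 0.003], [-0.003, 0.003, -1.0]]
ft_force: [-0.1, 0.7, 6.6]
finger_gap: 0.0096
grip_force: 20.3
t 3.7 G mm [-81.1  10.4  87.4] yaw ccw 0.196 F [-0.1  0.7  6.6] gap 0.0096 gf 20.3 q [-0.81, 0.2, 0.19, 1.91, -0.04, 1.03, 0.86]
```

```bash
python3 -m crank '{"fingers":[-1,-1,-1,-1,-1,-1,-1,-1,-1,-1],"offset":[[0.6,4,-2],[1.8,7.9,-2],[3.3,11.7,-2],[5.4,15.2,-2],[7.8,18.5,-2],[10.6,21.5,-2],[13.7,24.1,-2],[17.2,26.3,-2],[20.9,28,-2],[24,29.2,-2]],"yaw":[-0.12,-0.24,-0.36,-0.48,-0.6,-0.72,-0.84,-0.96,-1.08,-1.18]}'; python3 -m crank '{"fingers":[-1,-1,-1],"offset":[[0,0,0],[0,0,0],[0,0,0]],"yaw":[0,0,0]}';python3 go.py
```

```text
clock: 4.7
eef_pos: [0.4253, 0.3314, 0.0878]
tcp_rot: [[-0.472, -0.882, 0.003], [-0.882, 0.472, 0.004], [-0.005, -0.001, -1.0]]
ft_force: [3.5, 4.6, -5.2]
finger_gap: 0.0096
grip_force: 19.9
clock: 5.0
eef_pos: [0.4249, 0.3316, 0.0878]
tcp_rot: [[-0.476, -0.88, 0.003], [-0.88, 0.476, 0.004], [-0.005, -0.0, -1.0]]
ft_force: [2.1, 5.0, -3.8]
finger_gap: 0.0097
grip_force: 19.9
t 5.0 G mm [-111.1   35.1   87.8] yaw ccw 1.377 F [ 2.1  5.  -3.8] gap 0.0097 gf 19.9 q [-0.75, 0.2, 0.04, 1.9, -0.01, 1.03, 1.94]
```

```bash
python3 -m crank '{"fingers":[0,0,0,0,0,0,0],"offset":[[0,0,0],[0,0,0],[0,0,0],[0,0,-30],[0,0,-60],[0,0,-90],[0,0,-90]],"yaw":[0,0,0,0,0,0,0]}'; python3 go.py "(-.001,.127,.16,0)"  "(-.001,.127,.04,0)"
```

```text
clock: 5.7
eef_pos: [0.4265, 0.3307, 0.1821]
tcp_rot: [[-0.477, -0.879, 0.006], [-0.879, 0.477, 0.005], [-0.008, -0.003, -1.0]]
ft_force: [0.1, 0.7, -0.1]
finger_gap: 0.0427
grip_force: 0.0
t 5.7 G mm [-109.3   34.8  182.1] yaw ccw 1.376 F [ 0.1  0.7 -0.1] gap 0.0427 gf 0.0 q [-0.75, 0.11, 0.04, 1.8, -0.0, 1.22, 1.94]
(-0.001, 0.127, 0.16, 0) -> [-111.3, -88.3, 23.3] yaw 1.376
(-0.001, 0.127, 0.04, 0) -> [-110.4, -87.9, 143.3] yaw 1.376
```

```bash
python3 -m crank '{"fingers":[0,0,0,0,0,0,0,0,0,0],"offset":[[-11,-9,0],[-23,-18,0],[-35,-27,0],[-46,-36,0],[-58,-45,5],[-70,-54,10],[-82,-63,15],[-94,-72,20],[-105,-81,23],[-111,-88,23]],"yaw":[0.14,0.28,0.42,0.56,0.7,0.84,0.98,1.12,1.26,1.376]}';python3 -m crank '{"fingers":[0,0,0],"offset":[[0,0,0],[0,0,0],[0,0,0]],"yaw":[0,0,0]}'; python3 go.py "(-.001,.127,.10,0)"  "(-.001,.127,.04,0)"
python3 - <<'E'
from h import *
c=cam("side"); 
for t in ["plate_bar","latch_post"]: print([(np.round(d["xyz"],3).tolist(),round(d["confidence"],2)) for d in manip.find_in("side",t)[:2]])
cv2.imwrite("pics/s1.png",cv2.resize(c["color"][120:320,220:470],None,fx=3,fy=3))
E
```

```text
clock: 6.7
eef_pos: [0.5545, 0.3846, 0.1526]
tcp_rot: [[-0.953, 0.302, -0.002], [0.302, 0.953, -0.002], [0.001, -0.002, -1.0]]
ft_force: [0.1, -0.6, -0.1]
finger_gap: 0.0428
grip_force: 0.0
clock: 7.0
eef_pos: [0.5538, 0.3847, 0.1542]
tcp_rot: [[-0.955, 0.295, -0.001], [0.295, 0.955, -0.0], [0.001, -0.0, -1.0]]
ft_force: [-0.5, -0.3, 0.3]
finger_gap: 0.0428
grip_force: 0.0
t 7.0 G mm [ -3.8 124.2 154.2] yaw ccw 0.002 F [-0.5 -0.3  0.3] gap 0.0428 gf 0.0 q [-0.81, 0.42, 0.22, 1.49, -0.09, 1.25, 0.69]
(-0.001, 0.127, 0.1, 0) -> [-2.8, 2.8, 54.2] yaw 0.002
(-0.001, 0.127, 0.04, 0) -> [-2.9, 2.8, 114.2] yaw 0.002
[([0.522, 0.253, 0.066], 0.88)]
[([0.423, 0.33, 0.075], 0.63), ([0.524, 0.25, 0.066], 0.15)]
```

View pics/s1.png

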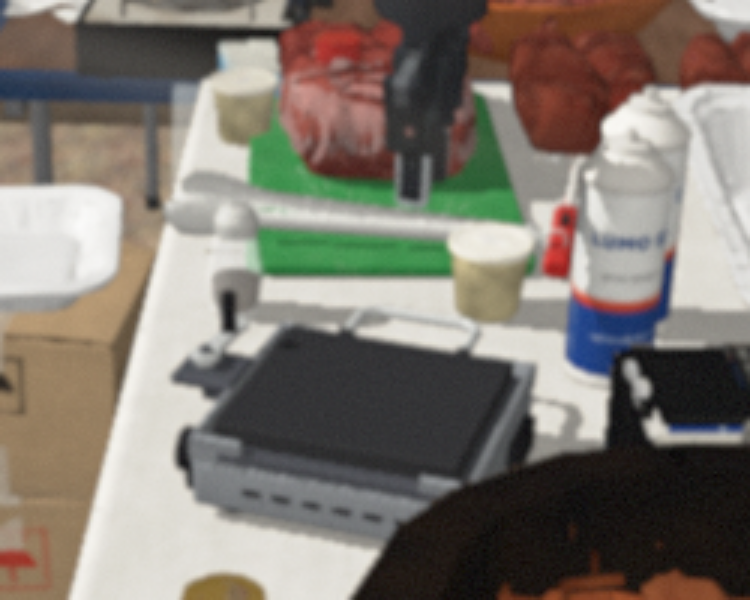

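```bash
python3 -m crank '{"fingers":[0,0,0,0,0,-1,-1,-1,-1,-1],"offset":[[-1,1,30],[-2,2,60],[-2,2,90],[-2,2,114],[-2,2,114],[-2,2,114],[-2,2,114],[-2,2,114],[-2,2,114],[-2,2,114]],"yaw":[0,0,0,0,0,0,0,0,0,0]}' 20; python3 go.py
```

```text
clock: 8.15
eef_pos: [0.5584, 0.3876, 0.0427]
tcp_rot: [[-0.955, 0.297, 0.003], [0.297, 0.955, 0.003], [-0.002, 0.004, -1.0]]
ft_force: [0.1, 0.6, 6.9]
finger_gap: 0.0067
grip_force: 20.0
t 8.15 G mm [ -0.3 128.3  42.7] yaw ccw 0.001 F [0.1 0.6 6.9] gap 0.0067 gf 20.0 q [-0.8, 0.52, 0.21, 1.58, -0.12, 1.05, 0.71]
```

```bash
python3 -c "
import numpy as np
for a in [3,7,12,18,24,30,36,42,48,54,60,66,72,77,82,86,89]:
    r=np.radians(a); y=205*np.cos(r)-7*np.sin(r)-205; z=205*np.sin(r)+7*np.cos(r)-7
    print(a,[round(y,1)+round(3*np.sin(r),1),round(-z,1)])"
```

```text
3 [np.float64(-0.39999999999999997), np.float64(-10.7)]
7 [np.float64(-2.0), np.float64(-24.9)]
12 [np.float64(-5.300000000000001), np.float64(-42.5)]
18 [np.float64(-11.299999999999999), np.float64(-63.0)]
24 [np.float64(-19.400000000000002), np.float64(-82.8)]
30 [np.float64(-29.5), np.float64(-101.6)]
36 [np.float64(-41.5), np.float64(-119.2)]
42 [np.float64(-55.3), np.float64(-135.4)]
48 [np.float64(-70.8), np.float64(-150.0)]
54 [np.float64(-87.8), np.float64(-163.0)]
60 [np.float64(-106.0), np.float64(-174.0)]
66 [np.float64(-125.3), np.float64(-183.1)]
72 [np.float64(-145.4), np.float64(-190.1)]
77 [np.float64(-162.79999999999998), np.float64(-194.3)]
82 [np.float64(-180.4), np.float64(-197.0)]
86 [np.float64(-194.7), np.float64(-198.0)]
89 [np.float64(-205.4), np.float64(-198.1)]
```

```bash
python3 -m crank '{"fingers":[-1,-1,-1,-1,-1,-1,-1,-1,-1,-1],"offset":[[0,0,-5],[0,-0.4,-11],[0,-1,-18],[0,-2,-25],[0,-5,-42],[0,-11,-63],[0,-19,-83],[0,-29,-102],[0,-29,-102],[0,-29,-102]],"yaw":[0,0,0,0,0,0,0,0,0,0]}' 20; python3 go.py
python3 - <<'E'
from h import *
c=cam("side")
cv2.imwrite("pics/s2.png",cv2.resize(c["color"][120:320,220:470],None,fx=3,fy=3))
E
```

```text
clock: 9.15
eef_pos: [0.5489, 0.3594, 0.1431]
tcp_rot: [[-0.955, 0.297, 0.002], [0.297, 0.955, 0.002], [-0.001, 0.003, -1.0]]
ft_force: [3.3, 4.5, 1.0]
finger_gap: 0.007
grip_force: 19.8
t 9.15 G mm [ -1.   98.6 143.1] yaw ccw 0.0 F [3.3 4.5 1. ] gap 0.007 gf 19.8 q [-0.8, 0.39, 0.23, 1.56, -0.09, 1.21, 0.71]
```

View pics/s2.png

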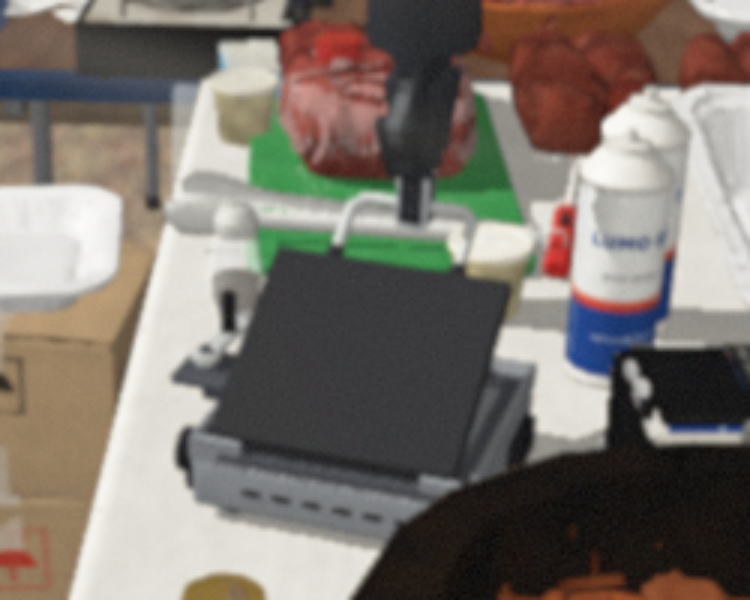

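```bash
python3 -m crank '{"fingers":[-1,-1,-1,-1,-1,-1,-1,-1,-1,-1],"offset":[[0,-12,-18],[0,-26,-34],[0,-41,-48],[0,-58,-61],[0,-76,-72],[0,-96,-81],[0,-116,-88],[0,-133,-92],[0,-151,-95],[0,-164,-96]],"yaw":[0,0,0,0,0,0,0,0,0,0]}' 20; python3 -m crank '{"fingers":[-1,-1,-1,-1],"offset":[[0,-4,0],[0,-7,0],[0,-8,-1],[0,-8,-2]],"yaw":[0,0,0,0]}';python3 go.py
python3 - <<'E'
from h import *
c=cam("side")
cv2.imwrite("pics/s3.png",cv2.resize(c["color"][80:300,220:470],None,fx=2.6,fy=2.6))
E
```

```text
clock: 10.2
eef_pos: [0.5029, 0.2064, 0.2471]
tcp_rot: [[-0.956, 0.294, 0.013], [0.295, 0.956, 0.011], [-0.009, 0.015, -1.0]]
ft_force: [-1.2, 4.5, 30.7]
finger_gap: 0.0076
grip_force: 23.6
clock: 10.6
eef_pos: [0.5, 0.1968, 0.2469]
tcp_rot: [[-0.955, 0.296, 0.009], [0.296, 0.955, 0.007], [-0.007, 0.009, -1.0]]
ft_force: [-1.7, 1.5, 24.1]
finger_gap: 0.0071
grip_force: 23.4
t 10.6 G mm [  0.7 -71.2 246.9] yaw ccw 0.002 F [-1.7  1.5 24.1] gap 0.0071 gf 23.4 q [-0.71, 0.06, 0.3, 1.73, -0.02, 1.34, 0.87]
```

View pics/s3.png

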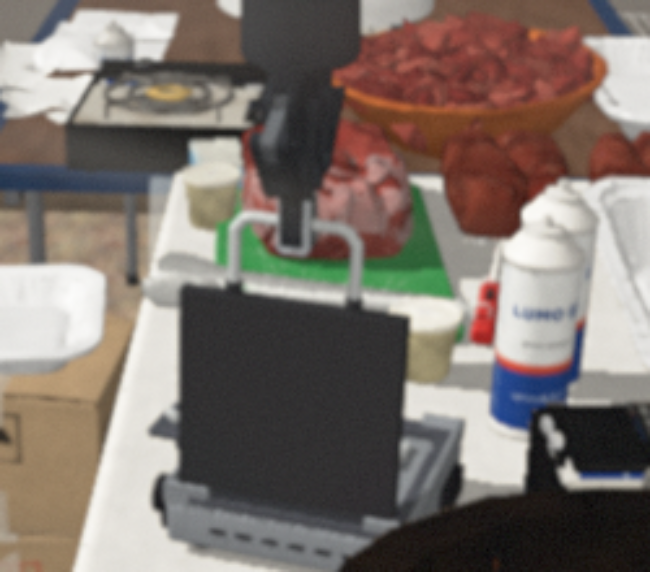

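```bash
python3 -m crank '{"fingers":[-1,-1,-1,-1,-1,-1,-1,-1,-1],"offset":[[0,1,-4],[0,2,-8],[0,2,-12],[0,2,-16],[0,2,-20],[0,2,-25],[0,2,-30],[0,2,-30],[0,2,-30]],"yaw":[0,0,0,0,0,0,0,0,0]}' 20;python3 go.py
python3 - <<'E'
from h import *
c=cam("side")
cv2.imwrite("pics/s4.png",cv2.resize(c["color"][80:300,220:470],None,fx=2.6,fy=2.6))
E
```

```text
clock: 11.55
eef_pos: [0.498, 0.1961, 0.2705]
tcp_rot: [[-0.955, 0.297, 0.001], [0.297, 0.955, 0.0], [-0.0, 0.0, -1.0]]
ft_force: [0.6, -0.5, -6.4]
finger_gap: 0.0069
grip_force: 20.8
t 11.55 G mm [ -1.  -72.4 270.5] yaw ccw 0.0 F [ 0.6 -0.5 -6.4] gap 0.0069 gf 20.8 q [-0.71, 0.05, 0.3, 1.69, -0.02, 1.4, 0.86]
```

View pics/s4.png

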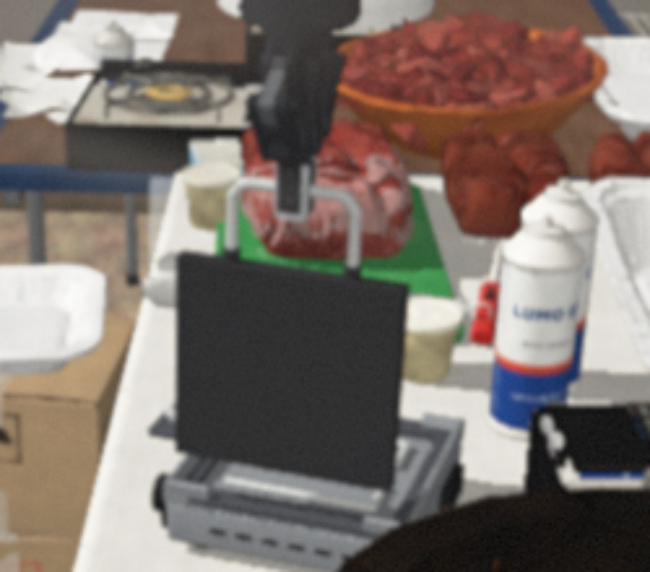

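```bash
cat > pl.py <<'E'
from h import *
from go import G,C,show
c=cam("side"); W=pts(c)
show()
for d in manip.silhouettes("side","grill_plate")[:1]:
    m=cv2.erode(d["region"].astype(np.uint8),np.ones((3,3)))>0
    p=W[m]; p=p[~np.isnan(p[:,0])]; g=(p-C)@G
    med=np.median(g,0); g=g[np.abs(g-med).max(1)<.13]
    for _ in range(3):
        q=g-g.mean(0); n=np.linalg.svd(q,full_matrices=False)[2][2]; g=g[abs(q@n)<.005]
    n*=-np.sign(n[1]) if abs(n[1])>abs(n[2]) else np.sign(n[2])
    print(round(d["confidence"],2),len(g),"n",n.round(3),"c",(g.mean(0)*1e3).round(1),"p1-99",(np.percentile(g,[.5,99.5],axis=0)*1e3).round(1).tolist())
E
python3 pl.py
```

```text
t 11.65 G mm [ -1.3 -72.6 270.1] yaw ccw 0.0 F [-1.4  0.1 -6. ] gap 0.0072 gf 20.8 q [-0.71, 0.05, 0.3, 1.69, -0.02, 1.4, 0.86]
0.59 6603 n [ 0.004 -1.     0.031] c [  0.3 -83.7 165.5] p1-99 [[-79.3, -88.9, 87.7], [76.3, -76.9, 275.9]]
```

```bash
python3 -m crank '{"fingers":[-1,-1,-1,-1,-1,-1,-1,-1,-1,-1],"offset":[[0,3,0],[0,9,0],[0,19,0],[0,33,0],[0,49,0],[0,65,0],[0,81,0],[0,97,0],[0,111,0],[0,121,0]],"yaw":[0,0,0,0,0,0,0,0,0,0]}' 20; python3 -m crank '{"fingers":[-1,-1,-1,-1,-1,-1,-1,-1,-1,-1],"offset":[[0,7,0],[0,12,0],[0,14,0],[0,14,0],[0,14,0],[0,14,0],[0,14,6],[0,14,12],[0,14,17],[0,14,17]],"yaw":[0,0,0,0,0,0,0,0,0,0]}' 20;python3 pl.py
```

```text
clock: 12.7
eef_pos: [0.5339, 0.3136, 0.27]
tcp_rot: [[-0.955, 0.296, -0.0], [0.296, 0.955, 0.0], [0.0, 0.0, -1.0]]
ft_force: [0.3, -1.0, -5.0]
finger_gap: 0.007
grip_force: 20.8
clock: 13.7
eef_pos: [0.5373, 0.3247, 0.2518]
tcp_rot: [[-0.955, 0.297, -0.002], [0.297, 0.955, -0.001], [0.002, -0.002, -1.0]]
ft_force: [-0.8, 0.5, -5.9]
finger_gap: 0.0071
grip_force: 20.8
t 13.75 G mm [ -1.5  62.2 252.5] yaw ccw 0.0 F [-0.4 -0.6 -6.1] gap 0.0069 gf 20.8 q [-0.78, 0.27, 0.24, 1.49, -0.06, 1.4, 0.73]
0.85 5434 n [ 0.003 -0.999  0.034] c [ -0.8  50.7 147.1] p1-99 [[-80.0, 44.8, 69.0], [75.5, 57.6, 268.3]]
```

```bash
python3 -m crank '{"fingers":[-1,-1,-1,-1,-1,-1],"offset":[[0,0,5],[0,0,9],[0,0,11],[0,0,13],[0,0,14],[0,0,14]],"yaw":[0,0,0,0,0,0]}' 20;python3 pl.py
```

```text
clock: 14.4
eef_pos: [0.538, 0.3254, 0.2398]
tcp_rot: [[-0.955, 0.297, 0.0], [0.297, 0.955, 0.001], [-0.0, 0.001, -1.0]]
ft_force: [0.2, -0.3, -4.1]
finger_gap: 0.007
grip_force: 20.9
t 14.45 G mm [ -1.2  62.8 239.8] yaw ccw 0.0 F [-0.3  1.  -4.6] gap 0.0069 gf 20.9 q [-0.78, 0.27, 0.24, 1.51, -0.07, 1.37, 0.73]
0.58 5218 n [ 0.002 -1.     0.03 ] c [  1.3  51.5 133.7] p1-99 [[-78.3, 45.9, 57.5], [76.8, 57.6, 213.8]]
```

```bash
python3 -m crank '{"fingers":[-1,-1,-1,-1,-1,-1,-1],"offset":[[0,0,2],[0,0,3],[0,-4,3],[0,-9,3],[0,-14,3],[0,-20,3],[0,-20,3]],"yaw":[0,0,0,0,0,0,0]}' 20;python3 pl.py
```

```text
clock: 15.2
eef_pos: [0.532, 0.3062, 0.2385]
tcp_rot: [[-0.955, 0.297, 0.002], [0.297, 0.955, 0.002], [-0.001, 0.003, -1.0]]
ft_force: [-4.0, 1.2, 7.2]
finger_gap: 0.0073
grip_force: 22.0
t 15.25 G mm [ -1.4  43.1 238.5] yaw ccw 0.0 F [-4.4 -0.   7.3] gap 0.0067 gf 22.0 q [-0.77, 0.24, 0.25, 1.55, -0.06, 1.36, 0.75]
0.81 5380 n [ 0.009 -0.998 -0.059] c [  0.5  43.1 135.5] p1-99 [[-79.9, 35.3, 55.4], [77.5, 51.3, 256.3]]
```

```bash
python3 -c "
import numpy as np
for a in [83,79,75,70,65,60,55,50,45,40,35,30,25,20,16,12,8,5,3,1,0]:
    r=np.radians(a); k=np.interp(a,[0,15,25,45,60,86],[75,75,70,60,54,48.5]); y=k-(205*np.cos(r)-7*np.sin(r)); z=52+205*np.sin(r)+7*np.cos(r)-18
    print(a,'tcp G',round(y,1),round(z,1),'off',round(y-43.1,1),round(238.5-z,1))"
```

```text
83 tcp G 31.1 238.3 off -12.0 0.2
79 tcp G 17.7 236.6 off -25.4 1.9
75 tcp G 4.5 233.8 off -38.6 4.7
70 tcp G -11.7 229.0 off -54.8 9.5
65 tcp G -27.4 222.8 off -70.5 15.7
60 tcp G -42.4 215.0 off -85.5 23.5
55 tcp G -55.8 205.9 off -98.9 32.6
50 tcp G -68.4 195.5 off -111.5 43.0
45 tcp G -80.0 183.9 off -123.1 54.6
40 tcp G -90.0 171.1 off -133.1 67.4
35 tcp G -98.9 157.3 off -142.0 81.2
30 tcp G -106.5 142.6 off -149.6 95.9
25 tcp G -112.8 127.0 off -155.9 111.5
20 tcp G -117.7 110.7 off -160.8 127.8
16 tcp G -120.6 97.2 off -163.7 141.3
12 tcp G -124.1 83.5 off -167.2 155.0
8 tcp G -127.0 69.5 off -170.1 169.0
5 tcp G -128.6 58.8 off -171.7 179.7
3 tcp G -129.4 51.7 off -172.5 186.8
1 tcp G -129.8 44.6 off -172.9 193.9
0 tcp G -130.0 41.0 off -173.1 197.5
```

```bash
python3 -m crank '{"fingers":[-1,-1,-1,-1,-1,-1,-1,-1,-1,-1],"offset":[[0,-12,0],[0,-25,2],[0,-38.5,5],[0,-55,9.5],[0,-70,16],[0,-85,23.5],[0,-99,32.5],[0,-111,43],[0,-117,48.5],[0,-117,48.5]],"yaw":[0,0,0,0,0,0,0,0,0,0]}' 20;python3 pl.py
```

```text
clock: 16.3
eef_pos: [0.4969, 0.1873, 0.1877]
tcp_rot: [[-0.953, 0.302, -0.002], [0.302, 0.953, -0.007], [0.0, -0.007, -1.0]]
ft_force: [-5.3, -8.1, 9.7]
finger_gap: 0.0071
grip_force: 23.9
t 16.35 G mm [  0.6 -80.6 188.1] yaw ccw -0.005 F [-5.  -8.1  9.2] gap 0.0073 gf 23.9 q [-0.7, 0.1, 0.3, 1.81, -0.02, 1.24, 0.87]
```

```bash
python3 -m crank '{"fingers":[-1,-1,-1,-1,-1,-1,-1,-1],"offset":[[0,-6,6],[0,-16,19],[0,-25,33],[0,-32,47],[0,-39,63],[0,-42,72],[0,-44,79],[0,-44,79]],"yaw":[0,0,0,0,0,0,0,0]}' 20;python3 go.py
python3 - <<'E'
from h import *
c=cam("side")
cv2.imwrite("pics/s5.png",cv2.resize(c["color"][100:330,220:470],None,fx=2.6,fy=2.6))
E
```

```text
clock: 17.2
eef_pos: [0.4836, 0.1511, 0.1078]
tcp_rot: [[-0.954, 0.298, -0.001], [0.298, 0.954, -0.001], [0.001, -0.002, -1.0]]
ft_force: [-1.5, -3.8, -0.9]
finger_gap: 0.0073
grip_force: 23.1
t 17.2 G mm [  -1.3 -119.7  107.8] yaw ccw -0.001 F [-1.5 -3.8 -0.9] gap 0.0073 gf 23.1 q [-0.66, 0.12, 0.32, 1.96, -0.04, 1.07, 0.95]
```

View pics/s5.png

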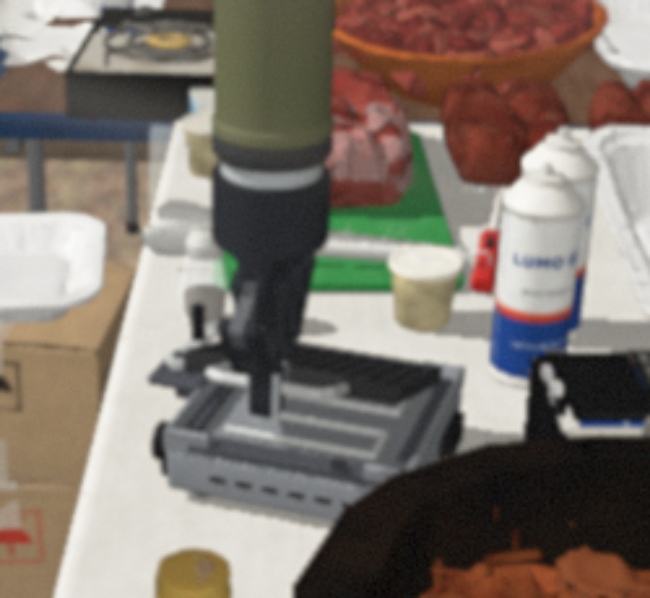

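```bash
python3 -m crank '{"fingers":[-1,-1,-1,-1,-1,-1,-1,-1,-1],"offset":[[0,-1.5,7],[0,-3,13],[0,-5,20],[0,-6.5,27],[0,-8,34],[0,-9,41],[0,-10,47],[0,-11,52],[0,-11,52]],"yaw":[0,0,0,0,0,0,0,0,0]}' 20;python3 go.py
```

```text
clock: 18.15
eef_pos: [0.4793, 0.1384, 0.0557]
tcp_rot: [[-0.954, 0.298, -0.004], [0.298, 0.954, -0.005], [0.003, -0.006, -1.0]]
ft_force: [-2.9, -11.1, -0.4]
finger_gap: 0.0071
grip_force: 23.6
t 18.15 G mm [  -1.7 -133.1   55.7] yaw ccw -0.001 F [ -2.9 -11.1  -0.4] gap 0.0071 gf 23.6 q [-0.64, 0.17, 0.33, 2.02, -0.06, 0.96, 0.99]
```

```bash
python3 -m crank '{"fingers":[-1,-1,-1,-1,-1,-1,-1,-1],"offset":[[0,-2,3],[0,-3,6],[0,-3,9],[0,-3,12],[0,-3,14],[0,-3,16],[0,-3,17],[0,-3,17]],"yaw":[0,0,0,0,0,0,0,0]}' 20;python3 go.py; sed 's/"side"/"top"/g' pl.py > plt.py; python3 plt.py; python3 pl.py
```

```text
clock: 18.95
eef_pos: [0.4802, 0.1394, 0.04]
tcp_rot: [[-0.955, 0.297, 0.0], [0.297, 0.955, 0.0], [-0.0, 0.0, -1.0]]
ft_force: [-0.8, -2.1, -1.3]
finger_gap: 0.0069
grip_force: 23.5
t 18.95 G mm [  -1.1 -131.9   40. ] yaw ccw 0.001 F [-0.8 -2.1 -1.3] gap 0.0069 gf 23.5 q [-0.63, 0.19, 0.32, 2.03, -0.08, 0.92, 1.0]
t 19.0 G mm [  -1.1 -131.6   40.1] yaw ccw 0.001 F [-1.5 -3.8 -1.7] gap 0.0069 gf 23.5 q [-0.63, 0.19, 0.32, 2.03, -0.08, 0.92, 1.0]
0.6 6011 n [0.002 0.022 1.   ] c [-6.4 -4.2 66.4] p1-99 [[-82.1, -123.1, 61.1], [72.6, 68.2, 71.8]]
t 19.1 G mm [  -1.1 -131.7   40.2] yaw ccw 0.001 F [-0.8 -2.6 -1.2] gap 0.007 gf 23.5 q [-0.63, 0.19, 0.32, 2.03, -0.08, 0.92, 1.0]
```

```bash
python3 -m crank '{"fingers":[-1,-1,-1,-1,-1],"offset":[[0,0,1],[0,0,2],[0,0,3],[0,0,4],[0,0,4]],"yaw":[0,0,0,0,0]}' 20;python3 plt.py
```

```text
clock: 19.65
eef_pos: [0.4802, 0.1394, 0.0358]
tcp_rot: [[-0.955, 0.297, 0.001], [0.297, 0.955, 0.001], [-0.0, 0.001, -1.0]]
ft_force: [-1.0, 0.4, -1.3]
finger_gap: 0.0072
grip_force: 23.4
t 19.7 G mm [  -1.1 -131.9   35.9] yaw ccw 0.001 F [ 0.6  0.6 -2.4] gap 0.0071 gf 23.4 q [-0.63, 0.2, 0.32, 2.04, -0.08, 0.91, 1.0]
0.58 5808 n [0.002 0.    1.   ] c [-6.7 -3.3 64.7] p1-99 [[-80.9, -114.5, 60.1], [71.9, 67.9, 69.3]]
```

```bash
python3 -m crank '{"fingers":[-1,-1,-1,-1],"offset":[[0,0,1],[0,0,2],[0,0,3],[0,0,3]],"yaw":[0,0,0,0]}' 20;python3 plt.py
```

```text
clock: 20.15
eef_pos: [0.4802, 0.1392, 0.0341]
tcp_rot: [[-0.955, 0.297, 0.0], [0.297, 0.955, 0.001], [0.0, 0.001, -1.0]]
ft_force: [-3.3, -2.2, 9.0]
finger_gap: 0.0073
grip_force: 24.3
t 20.2 G mm [  -1.  -132.    34.1] yaw ccw 0.0 F [-3.5 -0.8  8. ] gap 0.0071 gf 24.3 q [-0.63, 0.2, 0.32, 2.04, -0.08, 0.91, 1.0]
0.58 6098 n [ 0.001 -0.024  1.   ] c [-6.  -4.4 66.3] p1-99 [[-82.4, -124.4, 60.9], [73.3, 68.2, 71.9]]
```

```bash
python3 -m crank '{"fingers":[-1,-0.8,-0.7,-0.6,-0.5,-0.3,0,0],"offset":[[0,0,-1.5],[0,0,-1.5],[0,0,-1.5],[0,0,-1.5],[0,0,-1.5],[0,0,-1.5],[0,0,-1.5],[0,0,-1.5]],"yaw":[0,0,0,0,0,0,0,0]}' 20;python3 -m crank '{"fingers":[0,0,0,0,0,0],"offset":[[0,0,-20],[0,0,-45],[0,0,-75],[0,0,-115],[0,0,-155],[0,0,-155]],"yaw":[0,0,0,0,0,0]}';python3 plt.py; python3 pl.py
```

```text
clock: 21.05
eef_pos: [0.48, 0.1389, 0.0343]
tcp_rot: [[-0.955, 0.297, 0.0], [0.297, 0.955, 0.0], [-0.0, 0.0, -1.0]]
ft_force: [-0.7, 0.9, -0.2]
finger_gap: 0.0425
grip_force: 0.0
clock: 21.65
eef_pos: [0.4835, 0.14, 0.1953]
tcp_rot: [[-0.955, 0.297, 0.01], [0.297, 0.955, 0.005], [-0.008, 0.008, -1.0]]
ft_force: [0.4, -0.1, -0.3]
finger_gap: 0.0429
grip_force: 0.0
t 21.7 G mm [   0.5 -131.2  192.4] yaw ccw 0.0 F [-0.6 -0.  -0.2] gap 0.0427 gf 0.0 q [-0.66, 0.02, 0.33, 1.88, -0.01, 1.24, 0.94]
0.79 6126 n [ 0.002 -0.002  1.   ] c [-7.2 -5.6 64.7] p1-99 [[-82.4, -132.3, 60.0], [73.5, 68.8, 69.5]]
t 21.8 G mm [  -1.5 -132.6  188.9] yaw ccw 0.0 F [ 0.  -0.5 -0.9] gap 0.0427 gf 0.0 q [-0.66, 0.02, 0.33, 1.89, -0.01, 1.24, 0.94]
0.73 3261 n [-0.004 -0.002  1.   ] c [  1.6 -16.7  63.4] p1-99 [[-76.7, -136.5, 58.7], [78.2, 67.7, 67.7]]
```

```bash
python3 go.py "(-.111,.035,.18,1.377)" "(-.111,.035,.087,1.377)"
```

```text
t 21.85 G mm [  -1.9 -132.9  188.2] yaw ccw 0.0 F [ 0.2  0.  -0.6] gap 0.0425 gf 0.0 q [-0.66, 0.02, 0.33, 1.89, -0.01, 1.24, 0.94]
(-0.111, 0.035, 0.18, 1.377) -> [109.1, 167.9, 8.1] yaw -1.377
(-0.111, 0.035, 0.087, 1.377) -> [108.9, 168.0, 101.1] yaw -1.377
```

```bash
python3 -m crank '{"fingers":[0,0,0,0,0,0,0,0,0,0],"offset":[[10,15,0],[22,34,0],[34,52,0],[46,70,0],[58,89,0],[70,108,0],[82,127,0],[94,145,0],[103,160,3],[109,168,8]],"yaw":[-0.13,-0.27,-0.41,-0.55,-0.69,-0.83,-0.97,-1.11,-1.25,-1.377]}';python3 -m crank '{"fingers":[0,0,0,0],"offset":[[0,0,0],[0,0,0],[0,0,0],[0,0,0]],"yaw":[0,0,0,0]}'; python3 go.py "(-.111,.035,.18,1.377)" "(-.111,.035,.088,1.377)"
python3 - <<'E'
from h import *
c=cam("side"); print([(np.round(d["xyz"],3).tolist(),round(d["confidence"],2)) for d in manip.find_in("side","latch_post")[:2]])
cv2.imwrite("pics/s6.png",cv2.resize(c["color"][100:330,220:470],None,fx=2.6,fy=2.6))
E
```

```text
clock: 22.85
eef_pos: [0.4244, 0.3329, 0.1794]
tcp_rot: [[-0.469, -0.883, -0.002], [-0.883, 0.469, -0.001], [0.002, 0.001, -1.0]]
ft_force: [0.6, 0.1, -0.4]
finger_gap: 0.0428
grip_force: 0.0
clock: 23.25
eef_pos: [0.4263, 0.3309, 0.1813]
tcp_rot: [[-0.478, -0.878, 0.0], [-0.878, 0.478, -0.0], [0.0, -0.0, -1.0]]
ft_force: [-0.3, 0.1, -1.0]
finger_gap: 0.0429
grip_force: 0.0
t 23.25 G mm [-109.5   34.9  181.3] yaw ccw 1.375 F [-0.3  0.1 -1. ] gap 0.0429 gf 0.0 q [-0.82, 0.12, 0.12, 1.8, -0.01, 1.23, 1.95]
(-0.111, 0.035, 0.18, 1.377) -> [0.1, 1.5, 1.3] yaw -0.002
(-0.111, 0.035, 0.088, 1.377) -> [0.1, 1.5, 93.3] yaw -0.002
[([0.424, 0.326, 0.077], 0.71)]
```

View pics/s6.png

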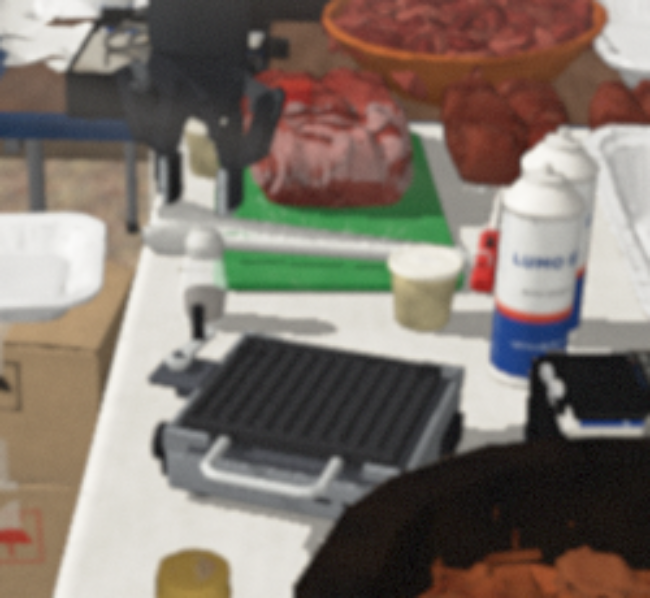

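```bash
python3 -m crank '{"fingers":[0,0,0,0,-1,-1,-1,-1,-1,-1],"offset":[[0,0,30],[0,1,60],[0,1,92],[0,1,92],[0,1,92],[0,1,92],[0,1,92],[0,1,92],[0,1,92],[0,1,92]],"yaw":[0,0,0,0,0,0,0,0,0,0]}' 20; python3 go.py
```

```text
clock: 24.35
eef_pos: [0.4263, 0.3332, 0.0914]
tcp_rot: [[-0.476, -0.88, 0.003], [-0.88, 0.476, 0.003], [-0.004, -0.001, -1.0]]
ft_force: [-0.1, 0.1, 6.9]
finger_gap: 0.0096
grip_force: 19.9
t 24.35 G mm [-110.2   37.1   91.4] yaw ccw 1.377 F [-0.1  0.1  6.9] gap 0.0096 gf 19.9 q [-0.82, 0.2, 0.12, 1.89, -0.03, 1.04, 1.96]
```

```bash
python3 -m crank '{"fingers":[-1,-1,-1,-1,-1,-1,-1,-1,-1,-1],"offset":[[0,-4.5,0],[0.5,-9.2,0],[1.7,-13.8,0],[3.6,-18.2,0],[6,-22.3,0],[9,-26,0],[12.5,-29.2,0],[16.4,-32,0],[20.6,-34.1,0],[25.1,-35.7,0]],"yaw":[0.13,0.27,0.41,0.55,0.69,0.83,0.97,1.11,1.25,1.39]}'; python3 -m crank '{"fingers":[-1,-1,-1],"offset":[[0,0,0],[0,0,0],[0,0,0]],"yaw":[0,0,0]}';python3 go.py
```

```text
clock: 25.35
eef_pos: [0.4473, 0.2927, 0.0914]
tcp_rot: [[-0.949, 0.316, 0.005], [0.316, 0.949, 0.001], [-0.005, 0.003, -1.0]]
ft_force: [2.9, -1.4, 6.3]
finger_gap: 0.0096
grip_force: 19.9
clock: 25.65
eef_pos: [0.4472, 0.2923, 0.0914]
tcp_rot: [[-0.95, 0.311, 0.005], [0.311, 0.951, 0.001], [-0.004, 0.002, -1.0]]
ft_force: [2.8, -3.4, 7.1]
finger_gap: 0.0095
grip_force: 20.0
t 25.65 G mm [-78.1   4.3  91.4] yaw ccw -0.014 F [ 2.8 -3.4  7.1] gap 0.0095 gf 20.0 q [-0.9, 0.19, 0.3, 1.92, -0.06, 1.04, 0.68]
```

```bash
python3 -m crank '{"fingers":[-1,-1,-0.7,-0.4,0,0,0,0,0,0],"offset":[[0,-2,0],[0,-3,0],[0,-3,0],[0,-3,0],[0,-3,0],[0,-3,0],[0,-3,-30],[0,-3,-65],[0,-3,-100],[0,-3,-130]],"yaw":[0,0,0,0,0,0,0,0,0,0]}'; python3 -m crank '{"fingers":[0,0,0,0,0,0,0,0,0,0],"offset":[[15,30,0],[40,60,0],[70,90,0],[100,120,0],[130,150,0],[160,180,0],[190,210,0],[210,220,0],[210,220,0],[210,220,0]],"yaw":[0,0,0,0,0,0,0,0,0,0]}';python3 plt.py
python3 - <<'E'
from h import *
from go import G,C
for n in ["top","side"]:
    c=cam(n);W=pts(c)
    for t in ["latch_post","shaker","spice"]: print(n,t,[(np.round(d["xyz"],3).tolist(),(1e3*G.T@(np.array(d["xyz"])-C)).round(0),round(d["confidence"],2)) for d in manip.find_in(n,t)[:1]])
    g=(W-C)@G; m=(abs(g[...,1])<.06)&(g[...,0]<-.05)&(g[...,0]>-.12)&(g[...,2]>.08)&(g[...,2]<.12); print("post G",g[m].mean(0).round(4))
    if n=="top": cv2.imwrite("pics/t9.png",cv2.resize(c["color"][120:310,120:370],None,fx=3,fy=3,interpolation=cv2.INTER_CUBIC))
E
```

```text
clock: 26.65
eef_pos: [0.4433, 0.2903, 0.2209]
tcp_rot: [[-0.951, 0.309, 0.0], [0.309, 0.951, 0.0], [0.0, 0.0, -1.0]]
ft_force: [0.3, 0.4, -0.2]
finger_gap: 0.0424
grip_force: 0.0
clock: 27.65
eef_pos: [0.3115, 0.5642, 0.2186]
tcp_rot: [[-0.951, 0.309, -0.0], [0.309, 0.951, -0.002], [-0.0, -0.002, -1.0]]
ft_force: [-0.2, 0.2, 1.6]
finger_gap: 0.0428
grip_force: 0.0
t 27.7 G mm [-287.1  223.2  218.9] yaw ccw -0.014 F [ 0.3 -0.2  0.3] gap 0.0424 gf 0.0 q [-1.2, 0.31, 0.12, 1.49, -0.04, 1.34, 0.18]
0.84 5926 n [0.002 0.    1.   ] c [-4.2 -6.3 64.7] p1-99 [[-81.3, -131.6, 60.1], [72.6, 67.7, 69.4]]
top latch_post [([0.429, 0.294, 0.074], array([-96.,  -0.,  74.]), 0.72)]
top shaker [([0.415, 0.501, 0.077], array([-171.,  194.,   77.]), 0.72)]
top spice [([0.445, -0.013, 0.101], array([  10., -288.,  101.]), 0.92)]
post G [-0.0835  0.0019  0.0982]
side latch_post [([0.441, 0.289, 0.076], array([-83.,  -1.,  76.]), 0.72)]
side shaker [([0.42, 0.5, 0.046], array([-166.,  194.,   46.]), 0.72)]
side spice [([0.453, -0.04, 0.06], array([  27., -312.,   60.]), 0.55)]
post G [-0.0782 -0.0022  0.0923]
```

View pics/t9.png

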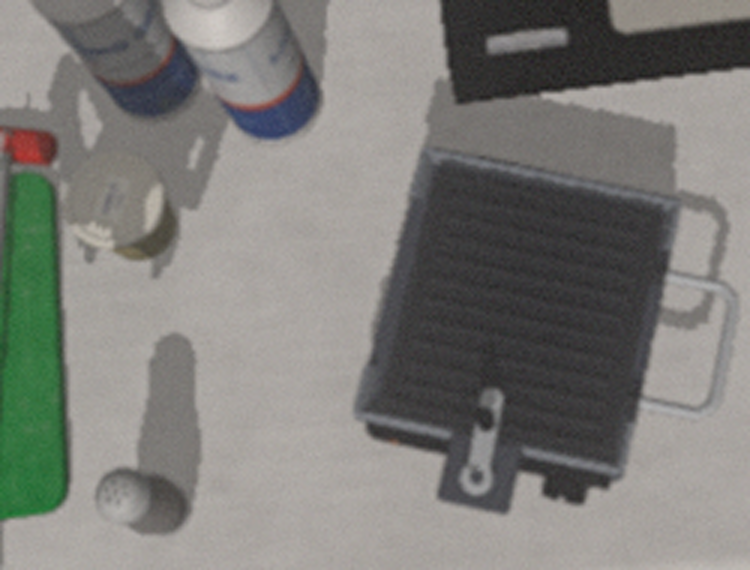

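The picture shows the ribbed face up inside the rim with the handle at the right. The latch lies straight over the front edge, with its nose near (490,395). The shaker stands where it was.

```bash
python3 -c "
from station import manip
print(manip.sign_off())"
```

```text
the job is handed in; nothing more can be done
None
```

The job is handed in (no verdict came back): the last measurements and picture show the plate level in the recess with its ribbed face up, the latch straight back over the front edge, and the shaker and spice jar standing where they were.

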